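# Heft three amber bottles and hold up the full one

### The arm

A 7-joint arm with a two-finger parallel gripper is mounted at the origin on a cart in front of the work surface, level with it; the furniture and walls round the work are solid. World frame = base frame: x ahead of the robot, y to its left, z up, the work surface at z = 0. Lengths are in m, angles in rad, forces in N, time in s.
With the tool pointing down it reaches from about 0.4 to 0.85 m from the base axis. Payload 10.4 kg.
Tool frame: the origin (TCP) lies at the very end of the fingers, on their centre line; the grasp point (between the pads) lies r.tcp_to_grasp behind it (r.tcp_to_grasp is the distance from the TCP to the grasp point, in m); z points along the fingers, y is the line along which they close (so a half turn about z gives the same grasp; the last joint's range is limited). The gripper opens to 87 mm and grips with 3 to 60 N. Pads are 19 mm wide; open, the fingers measure 117 mm over their backs; the gripper's body (75 mm by 190 mm) begins 51 mm behind the grasp point.
Start: joints at [-1.281, 0.332, -0.065, 1.46, 0.022, 1.35, -0.088], TCP at [0.192, 0.595, 0.223] pointing down, gripper open.
Joint ranges: [-2.6, 2.6], [-0.5, 2.12], [-1.47, 1.34], [0.16, 2.42], [-1.27, 4.41], [0.06, 2.06], [-2.6, 2.6]. Speed limits (rad/s): [2.22, 2.22, 2.79, 2.79, 3.14, 3.14, 3.14].

### API

Orientations are given as a unit quaternion [x, y, z, w].
In Python, from bench import monitor, cams, ticket, r gives the robot as it stands.
- The arm moves only by the shell command python3 -m crank 'ROWS' [OPENING] [FORCE]. ROWS is a JSON object whose one key "steps" holds a list of rows, each a list of 2 entries, a list of its own where there are three numbers: the shift along the world's x, y, z in units of 25 mm (1.0 is 25 mm), then the turn, a rotation vector about the world's x, y, z in units of 5 degrees (1.0 is 5 degrees). In form: {"steps": [[[x, y, z], [ax, ay, az]], ...]}. A call has 1 to 10 rows; each row shifts and turns the commanded pose from where the row before left it; what a row does not reach is not made up. A row lasts 1/12 s, in which the tool goes at most 41.7 mm and 7.16 degrees, less where a joint would pass 70% of its speed; a pose out of reach is approached as far as the arm can. A call is refused whole if a number of a shift passes 1 or a number of a turn 1, either way. A call with a gripper value outside its range is refused whole. OPENING is the finger opening in mm, from 0 to 87, set as the call begins (- or left out, the last holds). The fingers move at their own pace and stop on an object; FORCE is the grip in N (left out, the last holds). Time passes only in rows, so rows that do not move let the fingers close. It gives the time, the measured TCP pose, the force, the opening and the grip force at its end, in the units of the state.
- monitor.read_state(): the state, without advancing time (a new reading comes with each control period).
- cams.camera(name): name is "scene" or "top" or "wrist"; returns a dict with "pixels" (400x640x3 uint8, blue, green, red), "z_map" (400x640 float32, m along the optical axis (not along the pixel's ray), 0 where there is no reading), "vfov" (degrees; the focal length in pixels is half the picture's height over the tangent of half this angle, whatever the lens; pixels are square), "cx", "cy" (the principal point, pixels), "T" (4x4, takes a point from camera to world coordinates). Camera axes: x right, y up, looking along -z (the intrinsics and any distortion apply to the point x, -y, -z); pixel columns grow to the right and rows downward; lengths in m; the calibration is good to about 2 mm. A picture is of the moment at which its call begins.
- ticket.close_job(): hands the job in; it is judged then, once.
The state is a dict: "time": time; "joint_positions": joint angles; "joint_vel": joint speeds; "joint_torque": joint torques, N m; "ee_pos": TCP position; "eef_rot": TCP orientation; "ft_force": force on the tool from outside, world axes, zero at the start; "torque": the same for the moment, N m; "width": finger opening in m; "grip_force": force on a finger pad.
Only numpy, scipy, OpenCV 4.12 (cv2) and the standard library are available. Lean on these libraries where they do the work, as an engineer would, in place of code of your own. Each camera call takes 0.05 s, during which the arm holds its last target. There are 200 camera calls.

### The job

Three identical amber bottles came back in their blue carrier and only one of them is still full: fold the carrier's handle all the way down towards you so that it frees the caps, then go along the row from left to right, lifting each bottle straight up clear of its pocket to feel its weight and lowering it back into the same pocket before you try the next. Finish with the heaviest bottle still in the gripper, held up still and upright with its base at least 15 cm above the worktop, the other two standing in their own pockets; do not drop or tip a bottle, and leave everything else on the bench where it is.

Things in the scene. Friction and masses are not known exactly. Their poses are not given: they have to be found in the camera images.
- carrier: blue bottle carrier, fixed, block 66 mm deep (x) by 214 mm long (y) and 32 mm high, with three round pockets in a row along its y, 66 mm apart; each pocket is 52 mm wide and 24 mm deep (floor 8 mm above the worktop). Origin: centre of its underside; x away from the robot when not turned (up to 0.35 rad either way), z up
- pocket_left (a point): centre of the floor of the left pocket (the one at the carrier's +y end, left as seen from the robot); axes as the carrier's. A seated bottle's origin lies here
- pocket_middle (a point): centre of the floor of the middle pocket; axes as the carrier's
- pocket_right (a point): centre of the floor of the right pocket (-y end); axes as the carrier's
- bail (a joint): angle of the carrier's handle, a hinged steel bail that stands over the caps and keeps the bottles in: 0 to 0.1 (upright) at the start, growing as it folds towards the robot (the carrier's -x), 1.40 fully down at its stop. Hinge axis along the carrier's y, 22 mm above the carrier's origin; grip bar 104 mm from it. Light (about 1 N at the bar); stays near upright, drops by itself beyond about 1.1
- bail_grip (a point): middle of the bail's black rubber grip, a round bar 16 mm thick and 110 mm long along the carrier's y, the only part of the bail needed to move it; upright it is 126 mm above the worktop, 11 mm clear of the caps; fully down it is 102 mm in front of the row and 40 mm above the worktop
- bottle_1: one of three identical closed amber glass bottles, 48 mm wide, 99 mm tall: straight body up to about 70 mm, shoulder, black cap 30 mm wide. Origin: centre of its underside, z up. They look alike but are filled differently, 0.14 to 0.56 kg; the heaviest is over the next by 0.14 kg or more. Which pocket each stands in changes from run to run
- bottle_2: one of three identical closed amber glass bottles, 48 mm wide, 99 mm tall: straight body up to about 70 mm, shoulder, black cap 30 mm wide. Origin: centre of its underside, z up. They look alike but are filled differently, 0.14 to 0.56 kg; the heaviest is over the next by 0.14 kg or more. Which pocket each stands in changes from run to run
- bottle_3: one of three identical closed amber glass bottles, 48 mm wide, 99 mm tall: straight body up to about 70 mm, shoulder, black cap 30 mm wide. Origin: centre of its underside, z up. They look alike but are filled differently, 0.14 to 0.56 kg; the heaviest is over the next by 0.14 kg or more. Which pocket each stands in changes from run to run
- cup_red: bystander, leave alone: clear specimen cup standing upside down on its red lid, 54 mm wide, 78 mm tall; origin centre of underside
- blue_sachet: bystander, leave alone: flat blue pack, 42 x 60 x 9 mm; origin centre of underside
- pipette: bystander, leave alone: white and orange pipette lying on its side, 52 x 232 x 30 mm; origin centre of underside
- timer: bystander, leave alone: white timer, 62 x 62 x 16 mm; origin centre of underside
- tape_roll: bystander, leave alone: roll of tan tape lying flat, 51 mm wide, 19 mm high; origin centre of underside
Mind the look-alikes: they are no part of the job. What is shaped like the bottle_3 but yellow is not meant.

How it is judged:
On the way, in this order (a step that is already met when the one before it is completed fails the run):
1. the carrier's handle is folded down (value of joint bail above 1.2 rad), for 0.1 s.
2. the left bottle is lifted clear of its pocket (((horizontal distance between bottle_1 and pocket_left below 0.03 m and z of bottle_1 in the frame of pocket_left above 0.028 m and contact force between the fingers and bottle_1 above 0.5 N) or (horizontal distance between bottle_2 and pocket_left below 0.03 m and z of bottle_2 in the frame of pocket_left above 0.028 m and contact force between the fingers and bottle_2 above 0.5 N) or (horizontal distance between bottle_3 and pocket_left below 0.03 m and z of bottle_3 in the frame of pocket_left above 0.028 m and contact force between the fingers and bottle_3 above 0.5 N))), for 0.2 s.
3. with the left bottle back in its pocket, the middle bottle is lifted clear (((horizontal distance between bottle_1 and pocket_middle below 0.03 m and z of bottle_1 in the frame of pocket_middle above 0.028 m and contact force between the fingers and bottle_1 above 0.5 N) or (horizontal distance between bottle_2 and pocket_middle below 0.03 m and z of bottle_2 in the frame of pocket_middle above 0.028 m and contact force between the fingers and bottle_2 above 0.5 N) or (horizontal distance between bottle_3 and pocket_middle below 0.03 m and z of bottle_3 in the frame of pocket_middle above 0.028 m and contact force between the fingers and bottle_3 above 0.5 N)) and ((horizontal distance between bottle_1 and pocket_left below 0.01 m and z of bottle_1 in the frame of pocket_left below 0.006 m) or (horizontal distance between bottle_2 and pocket_left below 0.01 m and z of bottle_2 in the frame of pocket_left below 0.006 m) or (horizontal distance between bottle_3 and pocket_left below 0.01 m and z of bottle_3 in the frame of pocket_left below 0.006 m))), for 0.2 s.
4. with the left and middle bottles back in their pockets, the right bottle is lifted clear (((horizontal distance between bottle_1 and pocket_right below 0.03 m and z of bottle_1 in the frame of pocket_right above 0.028 m and contact force between the fingers and bottle_1 above 0.5 N) or (horizontal distance between bottle_2 and pocket_right below 0.03 m and z of bottle_2 in the frame of pocket_right above 0.028 m and contact force between the fingers and bottle_2 above 0.5 N) or (horizontal distance between bottle_3 and pocket_right below 0.03 m and z of bottle_3 in the frame of pocket_right above 0.028 m and contact force between the fingers and bottle_3 above 0.5 N)) and ((horizontal distance between bottle_1 and pocket_left below 0.01 m and z of bottle_1 in the frame of pocket_left below 0.006 m) or (horizontal distance between bottle_2 and pocket_left below 0.01 m and z of bottle_2 in the frame of pocket_left below 0.006 m) or (horizontal distance between bottle_3 and pocket_left below 0.01 m and z of bottle_3 in the frame of pocket_left below 0.006 m)) and ((horizontal distance between bottle_1 and pocket_middle below 0.01 m and z of bottle_1 in the frame of pocket_middle below 0.006 m) or (horizontal distance between bottle_2 and pocket_middle below 0.01 m and z of bottle_2 in the frame of pocket_middle below 0.006 m) or (horizontal distance between bottle_3 and pocket_middle below 0.01 m and z of bottle_3 in the frame of pocket_middle below 0.006 m))), for 0.2 s.
At the end, for the whole second after the job is handed in: one bottle is held still, upright (0.2 rad), underside over 145 mm up, off the carrier; the others stand upright, untouched, within 10 mm of where they first stood, each pressing on the carrier with under 4.1 N (so the heaviest is the one held); the handle is down (over 1.1 rad) ((((height (world z) of bottle_1 above 0.145 m and contact force between the fingers and bottle_1 above 1 N and angle between bottle_1's own z axis and vertical below 0.2 rad and linear speed of bottle_1 below 0.04 m/s and contact force between bottle_1 and carrier below 0.05 N) and ((distance of bottle_2 from where it was at the start of the episode below 0.01 m and angle between bottle_2's own z axis and vertical below 0.1 rad and linear speed of bottle_2 below 0.02 m/s and contact force between the fingers and bottle_2 below 0.05 N) and contact force between bottle_2 and carrier below 4.1 N) and ((distance of bottle_3 from where it was at the start of the episode below 0.01 m and angle between bottle_3's own z axis and vertical below 0.1 rad and linear speed of bottle_3 below 0.02 m/s and contact force between the fingers and bottle_3 below 0.05 N) and contact force between bottle_3 and carrier below 4.1 N)) or ((height (world z) of bottle_2 above 0.145 m and contact force between the fingers and bottle_2 above 1 N and angle between bottle_2's own z axis and vertical below 0.2 rad and linear speed of bottle_2 below 0.04 m/s and contact force between bottle_2 and carrier below 0.05 N) and ((distance of bottle_1 from where it was at the start of the episode below 0.01 m and angle between bottle_1's own z axis and vertical below 0.1 rad and linear speed of bottle_1 below 0.02 m/s and contact force between the fingers and bottle_1 below 0.05 N) and contact force between bottle_1 and carrier below 4.1 N) and ((distance of bottle_3 from where it was at the start of the episode below 0.01 m and angle between bottle_3's own z axis and vertical below 0.1 rad and linear speed of bottle_3 below 0.02 m/s and contact force between the fingers and bottle_3 below 0.05 N) and contact force between bottle_3 and carrier below 4.1 N)) or ((height (world z) of bottle_3 above 0.145 m and contact force between the fingers and bottle_3 above 1 N and angle between bottle_3's own z axis and vertical below 0.2 rad and linear speed of bottle_3 below 0.04 m/s and contact force between bottle_3 and carrier below 0.05 N) and ((distance of bottle_1 from where it was at the start of the episode below 0.01 m and angle between bottle_1's own z axis and vertical below 0.1 rad and linear speed of bottle_1 below 0.02 m/s and contact force between the fingers and bottle_1 below 0.05 N) and contact force between bottle_1 and carrier below 4.1 N) and ((distance of bottle_2 from where it was at the start of the episode below 0.01 m and angle between bottle_2's own z axis and vertical below 0.1 rad and linear speed of bottle_2 below 0.02 m/s and contact force between the fingers and bottle_2 below 0.05 N) and contact force between bottle_2 and carrier below 4.1 N))) and value of joint bail above 1.1 rad); the arm keeps its last pose, push and grip.
It fails at once if a bottle is tipped by more than 0.5 rad (angle between any of bottle_1, bottle_2, bottle_3's own z axis and vertical above 0.5 rad).
It fails at once if a bottle is let fall (moves faster than 0.4 m/s out of the fingers) ((linear speed of bottle_1 above 0.4 m/s and contact force between the fingers and bottle_1 below 0.05 N) or (linear speed of bottle_2 above 0.4 m/s and contact force between the fingers and bottle_2 below 0.05 N) or (linear speed of bottle_3 above 0.4 m/s and contact force between the fingers and bottle_3 below 0.05 N)).
It fails at once if another thing on the bench is moved by more than 30 mm (distance of any of cup_red, blue_sachet, pipette, timer, tape_roll from where it was at the start of the episode above 0.03 m).
It also fails if it takes over 66 s, if anything falls off the work surface, if the arm or the gripper's body presses on something with over 40 N, if the wrist force passes 120 N, or if a joint passes its speed limit or range.

## Working session

There is one attempt and no reset: what is moved stays moved. The work goes in short steps, Python scripts to look and compute and a shell command to move; the robot and the scene stay as the last step left them, time stands still between calls to the robot, and variables do not carry over. Pictures are saved under pics/ and viewed, at most 10 in all, crops included, and the job is handed in when it is done.

```bash
mkdir -p pics; ls
python3 - <<'E'
from bench import monitor, cams, ticket, r
import cv2, numpy as np
print(r.tcp_to_grasp, monitor.read_state())
ims=[]
for n in ["scene","top"]:
    c=cams.camera(n); np.savez(f"{n}0.npz",**c); ims.append(c["pixels"])
    print(n,c["vfov"],c["cx"],c["cy"],c["T"].round(3).tolist(), [k for k in c])
cv2.imwrite("pics/scene0.png",ims[0]);cv2.imwrite("pics/top0.png",ims[1])
E
```

```text
pics
0.0187 {'time': 0.0, 'joint_positions': array([-1.28057428,  0.33282825, -0.06471701,  1.46094708,  0.02162036,
        1.34987748, -0.08848833]), 'joint_vel': array([-0.00018457, -0.00023796, -0.00049964, -0.00048307,  0.00251343,
        0.00189483, -0.00098737]), 'joint_torque': array([ 9.51352831e-05, -6.23245597e+01,  2.45717238e-02, -3.89898419e+01,
       -6.14079041e-02,  3.97349638e-02,  1.54184836e-04]), 'ee_pos': array([0.19222535, 0.59430452, 0.22177847]), 'eef_rot': array([ 1.55747675e-01,  9.87796637e-01, -6.78542968e-04, -6.75105940e-05]), 'ft_force': array([-0.02629931, -0.32751741,  0.78700563]), 'torque': array([0.01028016, 0.02468548, 0.01863621]), 'grip_force': 0.0, 'width': 0.0871895222978352}
scene 43.10482811437318 318.9112131578803 196.40146209247663 [[-0.531, 0.38, -0.757, -0.645], [-0.847, -0.223, 0.482, 0.918], [0.014, 0.898, 0.44, 0.81], [0.0, 0.0, 0.0, 1.0]] ['pixels', 'z_map', 'vfov', 'cx', 'cy', 'T']
top 56.75241015112858 319.0406458192339 199.8018189373697 [[-0.018, 0.982, -0.188, 0.32], [-1.0, -0.019, -0.006, 0.172], [-0.01, 0.188, 0.982, 1.316], [0.0, 0.0, 0.0, 1.0]] ['pixels', 'z_map', 'vfov', 'cx', 'cy', 'T']
```

View pics/top0.png

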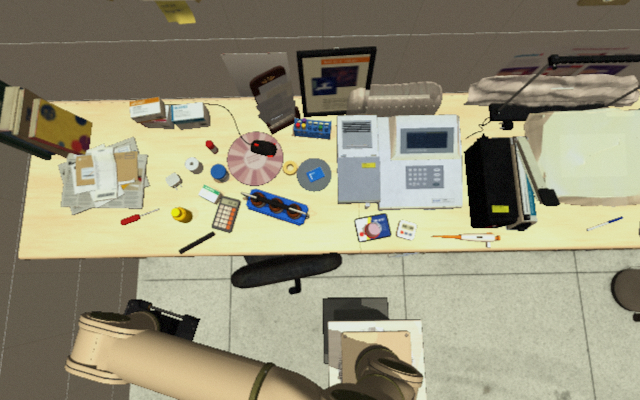

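View pics/scene0.png

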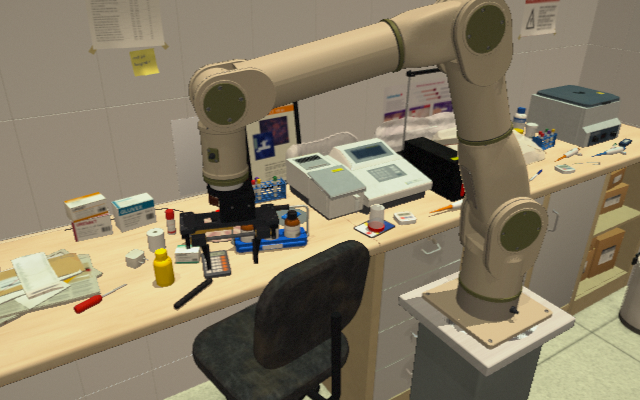

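Top view: the carrier with three amber bottles is at about (277,207), tilted, with the bail bar above it. The yellow look-alike is at (180,214), the blue tube rack at (312,128), and the yellow bottle in the scene view at (163,268). I choose the blue block at (277,207) and will measure it now.

```bash
cat > h.py <<'E'
import numpy as np, cv2
from bench import monitor, cams, ticket, r
def f(c): return 200/np.tan(np.radians(c["vfov"])/2)
def cloud(c):
    v,u=np.mgrid[:400,:640]; z=c["z_map"]
    p=np.stack([(u-c["cx"])*z/f(c),-(v-c["cy"])*z/f(c),-z],-1)
    return p@c["T"][:3,:3].T+c["T"][:3,3]
def plane(c,uv,h):
    uv=np.atleast_2d(uv).astype(float)
    d=np.c_[(uv[:,0]-c["cx"])/f(c),-(uv[:,1]-c["cy"])/f(c),-np.ones(len(uv))]@c["T"][:3,:3].T
    o=c["T"][:3,3]; return o+d*((h-o[2])/d[:,2])[:,None]
def ray(c,uv):
    p=plane(c,uv,0)[0]; o=c["T"][:3,3]; return o,(p-o)/np.linalg.norm(p-o)
def cross(a,b):
    (o,d),(q,e)=a,b; s=np.linalg.lstsq(np.c_[d,-e],q-o,rcond=None)[0]
    return (o+d*s[0]+q+e*s[1])/2, np.linalg.norm(o+d*s[0]-q-e*s[1])
def proj(c,P):
    p=(np.asarray(P)-c["T"][:3,3])@c["T"][:3,:3]
    return [c["cx"]-f(c)*p[0]/p[2], c["cy"]+f(c)*p[1]/p[2]]
E
python3 - <<'E'
from h import *
c=cams.camera("top"); w=cams.camera("wrist"); np.savez("w0.npz",**w)
cv2.imwrite("pics/w0.png",w["pixels"])
print(w["vfov"],w["cx"],w["cy"],w["T"].round(3).tolist())
P=cloud(c); hsv=cv2.cvtColor(c["pixels"],cv2.COLOR_BGR2HSV)
m=cv2.inRange(hsv,(100,130,60),(125,255,255)); m[:, :240]=0;m[:,315:]=0;m[:185]=0;m[230:]=0
q=P[m>0]; print(len(q), np.percentile(q[:,2],[5,25,50,75,95]).round(3))
print("table",P[225:245,330:350,2].mean())
k=q[(q[:,2]>.02)&(q[:,2]<.045)]; print(cv2.minAreaRect((k[:,:2]*1000).astype(np.float32)), k.mean(0))
s=np.zeros((400,640),bool); s[180:232,235:318]=1
for lo,hi in [(.09,.118),(.118,.15)]:
    g=s&(P[...,2]>lo)&(P[...,2]<hi); n,l,st,ce=cv2.connectedComponentsWithStats(g.astype(np.uint8))
    for i in range(1,n):
        if st[i,4]>5: print(lo,st[i],P[l==i].mean(0).round(4),P[l==i].max(0).round(3))
x=c["pixels"][180:235,235:320]; cv2.imwrite("pics/crop.png",cv2.resize(x,None,fx=7,fy=7,interpolation=cv2.INTER_CUBIC))
E
```

```text
59.188879390092374 316.96294145044124 204.19054931398006 [[0.307, -0.907, -0.287, 0.113], [0.952, 0.293, 0.092, 0.62], [0.0, -0.301, 0.954, 0.384], [0.0, 0.0, 0.0, 1.0]]
620 [0.02  0.03  0.033 0.035 0.075]
table 0.018165704476212446
((546.0767211914062, 329.71636962890625), (215.2191162109375, 75.05290222167969), 69.708984375) [0.53857822 0.32610662 0.03208203]
0.09 [253 192   8   4  18] [0.5758 0.3895 0.1078] [0.583 0.399 0.112]
0.09 [252 197   7   5  20] [0.5579 0.3946 0.1055] [0.565 0.402 0.112]
0.09 [272 198   8   4  14] [0.5552 0.3238 0.1083] [0.56  0.336 0.111]
0.09 [271 205   7   3  12] [0.5337 0.3299 0.1032] [0.54  0.342 0.111]
0.09 [290 204   8   5  21] [0.5315 0.2637 0.1077] [0.539 0.276 0.112]
0.09 [289 209   8   5  25] [0.5146 0.2684 0.1066] [0.522 0.28  0.115]
0.118 [241 192  66  23 247] [0.5405 0.3269 0.132 ] [0.58  0.437 0.143]
```

View pics/crop.png

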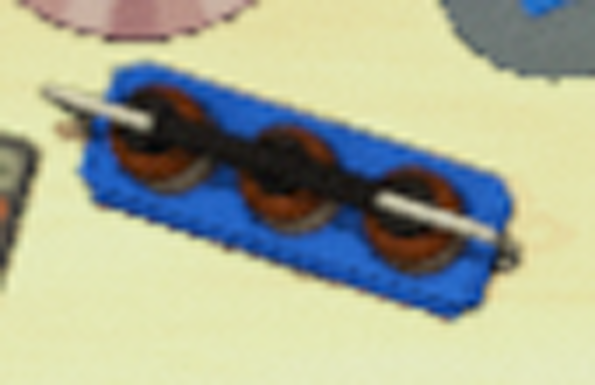

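View pics/w0.png

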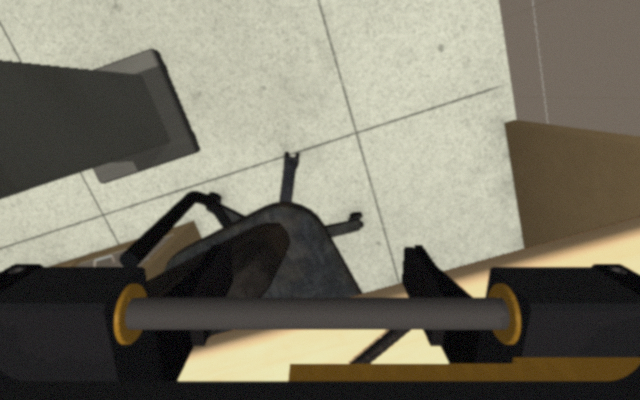

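The crop confirms the carrier: three amber bottles with black caps, at crop pixels (155,125), (290,165) and (412,205), with the steel and black bail running over them from (45,90) to (510,250). The wrist view shows only floor, the chair and the desk edge. The measured block is 215 mm long and the top face is at 33 mm, which fits. The carrier centre is about (0.545, 0.328) and its yaw about -0.345. I'll move above and behind the bar, turning the fingers' closing line onto the carrier's x.

```bash
python3 -m crank '{"steps":[[[0.77,-0.6,0.1],[0,0,-0.92]],[[0.77,-0.6,0.1],[0,0,-0.92]],[[0.77,-0.6,0.1],[0,0,-0.92]],[[0.77,-0.6,0.1],[0,0,-0.92]],[[0.77,-0.6,0.1],[0,0,-0.92]],[[0.77,-0.6,0.1],[0,0,-0.92]],[[0.77,-0.6,0.1],[0,0,-0.92]],[[0.77,-0.6,0.1],[0,0,-0.92]],[[0.77,-0.6,0.1],[0,0,-0.92]],[[0.77,-0.6,0.1],[0,0,-0.92]]]}' 0
python3 -m crank '{"steps":[[[0.77,-0.6,0.1],[0,0,-0.92]],[[0.77,-0.6,0.1],[0,0,-0.92]],[[0.77,-0.6,0.1],[0,0,-0.92]],[[0.77,-0.6,0.1],[0,0,-0.92]],[[0.77,-0.6,0.1],[0,0,-0.92]],[[0.77,-0.6,0.1],[0,0,-0.92]],[[0.77,-0.6,0.1],[0,0,-0.92]],[[0.77,-0.6,0.1],[0,0,-0.92]],[[0.77,-0.6,0.1],[0,0,-0.92]],[[0.77,-0.6,0.1],[0,0,-0.92]]]}'
python3 -m crank '{"steps":[[[0,0,0],[0,0,0]],[[0,0,0],[0,0,0]],[[0,0,0],[0,0,0]],[[0,0,0],[0,0,0]]]}'
python3 - <<'E'
from h import *
s=monitor.read_state(); print(s["joint_positions"].round(2))
w=cams.camera("wrist"); np.savez("w1.npz",**w)
cv2.imwrite("pics/w1.png",w["pixels"]); print(w["T"].round(4).tolist())
P=cloud(w); np.save("P1.npy",P)
hsv=cv2.cvtColor(w["pixels"],cv2.COLOR_BGR2HSV)
m=cv2.inRange(hsv,(100,130,60),(125,255,255))>0
k=P[m&(abs(P[...,2]-.032)<.006)]; print(len(k),np.median(k[:,2]),cv2.minAreaRect((k[:,:2]*1000).astype(np.float32)))
E
```

```text
time: 1.03
ee_pos: [0.3856, 0.4438, 0.2476]
eef_rot: [0.531, 0.847, -0.0, -0.0]
ft_force: [0.2, 1.1, 0.3]
width: 0.0281
grip_force: 0.0
time: 1.87
ee_pos: [0.578, 0.2939, 0.2726]
eef_rot: [0.82, 0.573, -0.0, 0.0]
ft_force: [-0.0, 0.8, 0.1]
width: 0.0008
grip_force: 0.0
time: 2.2
ee_pos: [0.5764, 0.2959, 0.2723]
eef_rot: [0.818, 0.575, -0.0, -0.0]
ft_force: [-1.0, 1.2, -0.4]
width: 0.0006
grip_force: 0.0
[-0.83  0.37  0.39  1.34 -0.14  1.46 -0.79]
[[0.9413, 0.3216, 0.1026, 0.6047], [-0.3375, 0.8979, 0.2824, 0.3744], [-0.0013, -0.3005, 0.9538, 0.4345], [0.0, 0.0, 0.0, 1.0]]
4691 0.03184711620526198 ((692.129150390625, 279.4970703125), (213.55300903320312, 377.8947448730469), 70.66716003417969)
```

View pics/w1.png

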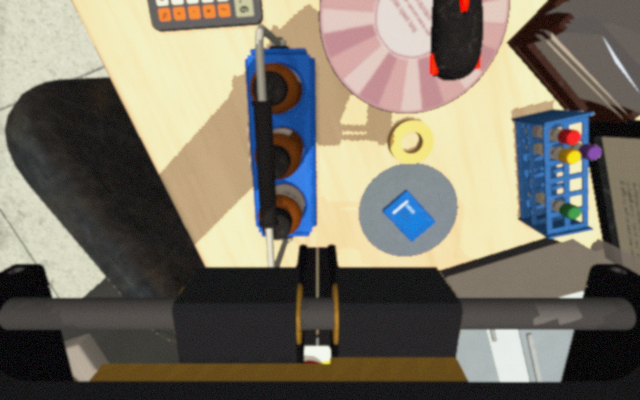

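The wrist view shows the carrier upright in the picture (columns 247–315, rows 48–237), with caps at about (272,88), (276,153) and (280,218) and the black grip at (265,165). The tube rack at (555,170) and the sachet at (408,213) are well apart. I'll refine from this view and triangulate with the top view.

Run:
```python
from h import *
w=dict(np.load("w1.npz")); t=dict(np.load("top0.npz")); P=np.load("P1.npy")
hsv=cv2.cvtColor(w["pixels"],cv2.COLOR_BGR2HSV)
m=cv2.inRange(hsv,(100,130,60),(125,255,255)); m[:,:235]=0;m[:,322:]=0;m[250:]=0;m[:40]=0
M=(m>0)
k=P[M&(abs(P[...,2]-.032)<.005)]; R=cv2.minAreaRect((k[:,:2]*1000).astype(np.float32));print(len(k),np.median(k[:,2]),R)
uv=np.argwhere(M)[:,::-1]; q=plane(w,uv,.032); 
# top-face outline by ray to plane
print("edge ray",cv2.minAreaRect((q[:,:2]*1000).astype(np.float32)))
yaw=np.radians(R[1][0]>R[1][1] and R[2]-90 or R[2]); c0=np.array(R[0])/1000
A=np.array([[np.cos(yaw),np.sin(yaw)],[-np.sin(yaw),np.cos(yaw)]]); print("yaw",yaw)
L=(P[...,:2]-c0)@A.T; z=P[...,2]
bb=np.zeros_like(M); bb[30:262,235:322]=1
g=bb&(z>.119)&(z<.145); print("bar local",L[g].mean(0),L[g].min(0),L[g].max(0),np.percentile(z[g],[5,50,95]))
for y0 in (.066,0,-.066):
    g=bb&(z>.10)&(z<.113)&(abs(L[...,1]-y0)<.025)&(abs(L[...,0])<.03); b=bb&(z>.04)&(z<.08)&(abs(L[...,1]-y0)<.03)&(abs(L[...,0])<.035)
    print(y0,g.sum(),np.median(z[g]),L[g].min(0).round(4),L[g].max(0).round(4),"body",L[b].min(0).round(4),L[b].max(0).round(4))
# cap triangulation: cap pixels' colour centroid at top rim in both views, bar ends
def dark(c,u0,v0,r):
    h=cv2.cvtColor(c["pixels"],cv2.COLOR_BGR2HSV); return h
e=P[bb&(z>.119)&(z<.145)]
for s in (-.05,0,.05):
    sel=bb&(z>.119)&(z<.145)&(abs(L[...,1]-s)<.006); uvw=np.argwhere(sel)[:,::-1].mean(0)
    PT=cloud(t); LT=(PT[...,:2]-c0)@A.T; st=(PT[...,2]>.119)&(PT[...,2]<.15)&(abs(LT[...,1]-s)<.006)&(abs(LT[...,0])<.04)
    uvt=np.argwhere(st)[:,::-1].mean(0); X,d=cross(ray(w,uvw),ray(t,uvt)); print("bar 2view",s,X.round(4),d.round(4),((X[:2]-c0)@A.T).round(4))
```

```text
3494 0.032127302139134756 ((545.0879516601562, 331.0712890625), (213.546142578125, 66.28472900390625), 70.76067352294922)
edge ray ((546.7135009765625, 330.1199951171875), (213.4833221435547, 72.76097869873047), 70.6871337890625)
yaw -0.3357895928906574
bar local [-0.00440108  0.01138585] [-0.01438046 -0.09321812] [0.00439638 0.1096651 ] [0.12676097 0.13154418 0.13442575]
0.066 646 0.1066454963281705 [-0.0165  0.0508] [0.0132 0.0796] body [-0.0248  0.041 ] [0.0236 0.0887]
0 372 0.10659751899213313 [-0.0003 -0.0165] [0.0136 0.0127] body [-0.0237 -0.0247] [0.0236 0.0228]
-0.066 377 0.10647668513224445 [-0.0159 -0.0807] [ 0.0135 -0.0514] body [-0.0239 -0.0877] [ 0.0235 -0.042 ]
bar 2view -0.05 [0.5255 0.2852 0.1345] 0.001 [-0.0034 -0.0497]
bar 2view 0 [0.5418 0.3325 0.1346] 0.0011 [-0.0035  0.0002]
bar 2view 0.05 [0.5581 0.379  0.1333] 0.0014 [-0.0035  0.0496]
```

Two views agree: bar top at 134 mm, caps at 107 mm, block top at 32 mm, all as expected. Carrier centre is (0.5438, 0.3304), yaw -0.336. I'll lower the closed fingers behind the bar, between the left and middle caps.

```bash
python3 -m crank '{"steps":[[[0.15,0.72,0],[0,0,0.1]],[[0.15,0.72,0],[0,0,0]],[[0.15,0.73,0],[0,0,0]],[[0,0,-1],[0,0,0]],[[0,0,-1],[0,0,0]],[[0,0,-1],[0,0,0]],[[0,0,-1],[0,0,0]],[[0,0,0],[0,0,0]],[[0,0,0],[0,0,0]]]}' 0
python3 -m crank '{"steps":[[[0,0,-0.8],[0,0,0]],[[0,0,-0.8],[0,0,0]],[[0,0,-0.8],[0,0,0]],[[0,0,-0.8],[0,0,0]],[[0,0,0],[0,0,0]],[[0,0,0],[0,0,0]],[[0,0,0],[0,0,0]]]}' 0
```

```text
time: 3.0
ee_pos: [0.5874, 0.3494, 0.172]
eef_rot: [0.816, 0.578, -0.001, -0.0]
ft_force: [-0.6, 0.5, 0.3]
width: 0.0002
grip_force: 0.0
time: 3.58
ee_pos: [0.5897, 0.3498, 0.0953]
eef_rot: [0.816, 0.578, 0.002, 0.0]
ft_force: [-0.5, -0.3, 0.5]
width: 0.0003
grip_force: 0.0
```

```bash
python3 -m crank '{"steps":[[[-0.43,0.15,0],[0,0,0]],[[-0.43,0.15,0],[0,0,0]],[[-0.43,0.15,0],[0,0,0]],[[-0.43,0.15,0],[0,0,0]],[[-0.43,0.15,0],[0,0,0]],[[-0.43,0.15,-0.1],[0,0,0]],[[-0.43,0.15,-0.1],[0,0,0]],[[-0.43,0.15,-0.2],[0,0,0]],[[0,0,0],[0,0,0]]]}' 0
python3 -m crank '{"steps":[[[-0.24,0.08,-0.5],[0,0,0]],[[-0.24,0.08,-0.5],[0,0,0]],[[-0.24,0.08,-0.3],[0,0,0]],[[-0.2,0.07,0],[0,0,0]],[[0,0,0],[0,0,0]],[[0,0,0],[0,0,0]],[[0,0,0],[0,0,0]]]}' 0
python3 - <<'E'
from h import *
w=cams.camera("top"); P=cloud(w); c0=np.array([.5438,.3304]); y=-.336
A=np.array([[np.cos(y),np.sin(y)],[-np.sin(y),np.cos(y)]]); L=(P[...,:2]-c0)@A.T; z=P[...,2]
g=(abs(L[...,0]+.1)<.03)&(L[...,1]<.0)&(L[...,1]>-.055)&(z>.025)&(z<.15)
print(g.sum(),L[g].mean(0),np.percentile(z[g],[5,50,95]))
cv2.imwrite("pics/t2.png",cv2.resize(w["pixels"][150:250,200:360],None,fx=5,fy=5))
E
```

```text
time: 4.33
ee_pos: [0.4992, 0.3804, 0.0812]
eef_rot: [0.815, 0.579, -0.001, -0.001]
ft_force: [0.6, -0.5, 0.1]
width: 0.0006
grip_force: 0.0
time: 4.92
ee_pos: [0.4803, 0.3868, 0.0509]
eef_rot: [0.816, 0.578, 0.001, 0.0]
ft_force: [0.1, -0.9, 0.8]
width: 0.0005
grip_force: 0.0
8 [-0.09438171 -0.04990494] [0.04187889 0.04691446 0.05094615]
```

```bash
python3 -m crank '{"steps":[[[0,0,1],[0,0,0]],[[0,0,1],[0,0,0]],[[0,0,1],[0,0,0]],[[0,0,1],[0,0,0]],[[0,0,0.4],[0,0,0]]]}' 0
python3 -m crank '{"steps":[[[0.85,0.06,0],[0,0,0]],[[0.85,0.06,0],[0,0,0]],[[0.85,0.06,0],[0,0,0]],[[0.85,0.06,0],[0,0,0]],[[0,0,0],[0,0,0]],[[0,0,0],[0,0,0]],[[0,0,0],[0,0,0]],[[0,0,0],[0,0,0]]]}' 87 15
python3 - <<'E'
from h import *
w=cams.camera("top"); P=cloud(w); c0=np.array([.5438,.3304]); y=-.336
A=np.array([[np.cos(y),np.sin(y)],[-np.sin(y),np.cos(y)]]); L=(P[...,:2]-c0)@A.T; z=P[...,2]
g=(abs(L[...,0]+.1)<.02)&(L[...,1]<.055)&(L[...,1]>-.055)&(z>.025)&(z<.07)
print(g.sum(),L[g].mean(0),np.percentile(z[g],[5,50,95]))
for y0 in (0,-.066):
    g=(z>.1)&(z<.113)&(abs(L[...,1]-y0)<.025)&(abs(L[...,0])<.03); print(g.sum(),L[g].mean(0),L[g].min(0),L[g].max(0))
w=cams.camera("wrist"); cv2.imwrite("pics/w2.png",w["pixels"])
E
```

```text
time: 5.38
ee_pos: [0.4813, 0.3873, 0.1643]
eef_rot: [0.817, 0.577, 0.003, -0.0]
ft_force: [0.2, 0.8, 0.4]
width: 0.0002
grip_force: 0.0
time: 6.05
ee_pos: [0.5637, 0.393, 0.16]
eef_rot: [0.816, 0.578, -0.0, -0.0]
ft_force: [0.4, 0.8, 0.5]
width: 0.0456
grip_force: 0.0<stdin>:5: RuntimeWarning: Mean of empty slice.
  ret = um.true_divide(
Traceback (most recent call last):
IndexError: index -1 is out of bounds for axis 0 with size 0
```

```bash
python3 -m crank '{"steps":[[[0,0,0],[0,0,0]],[[0,0,0],[0,0,0]],[[0,0,0],[0,0,0]],[[0,0,0],[0,0,0]],[[0,0,0],[0,0,0]]]}'
python3 - <<'E'
from h import *
c0=np.array([.5438,.3304]); y=-.336
A=np.array([[np.cos(y),np.sin(y)],[-np.sin(y),np.cos(y)]])
a=cams.camera("scene")["pixels"]; w=cams.camera("wrist")["pixels"]
cv2.imwrite("pics/m.png",np.hstack([cv2.resize(a[170:300,150:350],(400,260)),cv2.resize(w,(400,250),interpolation=cv2.INTER_AREA)[:250] if 0 else cv2.copyMakeBorder(cv2.resize(w,(400,250)),0,10,0,0,0)]))
E
```

```text
time: 6.52
ee_pos: [0.5645, 0.3928, 0.1601]
eef_rot: [0.816, 0.578, 0.0, -0.0]
ft_force: [1.0, -0.3, 0.3]
width: 0.082
grip_force: 0.0
```

View pics/m.png

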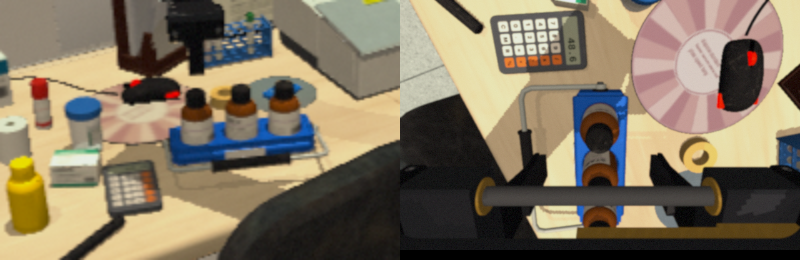

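The handle is down flat in front of the carrier (black grip at about (245,158) in the left half), and all three bottles are standing. I'll descend on the left one.

```bash
python3 -m crank '{"steps":[[[0.03,0,-0.75],[0,0,0]],[[0,0,-0.75],[0,0,0]],[[0,0,-0.75],[0,0,0]],[[0,0,-0.75],[0,0,0]],[[0,0,-0.75],[0,0,0]],[[0,0,-0.75],[0,0,0]],[[0,0,0],[0,0,0]],[[0,0,0],[0,0,0]]]}' 87 15
python3 -m crank '{"steps":[[[0,0,0],[0,0,0]],[[0,0,0],[0,0,0]],[[0,0,0],[0,0,0]],[[0,0,0],[0,0,0]],[[0,0,0],[0,0,0]],[[0,0,0],[0,0,0]],[[0,0,0],[0,0,0]],[[0,0,0],[0,0,0]],[[0,0,0],[0,0,0]],[[0,0,0],[0,0,0]]]}' 40 20
```

```text
time: 7.28
ee_pos: [0.5648, 0.3923, 0.047]
eef_rot: [0.816, 0.578, -0.001, 0.0]
ft_force: [0.4, 0.1, 0.2]
width: 0.0871
grip_force: 0.0
time: 8.12
ee_pos: [0.5656, 0.3927, 0.0478]
eef_rot: [0.816, 0.578, 0.0, 0.0]
ft_force: [0.3, -0.3, 2.0]
width: 0.0471
grip_force: 19.9
```

```bash
cat > fz.py <<'E'
from bench import monitor, cams
import numpy as np
v=[]
for i in range(6):
    v.append(monitor.read_state()["ft_force"]); cams.camera("wrist")
print("F",np.mean(v,0).round(2),np.std(v,0).round(2))
E
python3 -m crank '{"steps":[[[0,0,0.2],[0,0,0]],[[0,0,0.3],[0,0,0]],[[0,0,0.4],[0,0,0]],[[0,0,0.4],[0,0,0]],[[0,0,0.3],[0,0,0]],[[0,0,0],[0,0,0]],[[0,0,0],[0,0,0]],[[0,0,0],[0,0,0]],[[0,0,0],[0,0,0]]]}'; python3 fz.py
```

```text
time: 8.87
ee_pos: [0.5649, 0.3925, 0.0869]
eef_rot: [0.816, 0.578, -0.001, 0.0]
ft_force: [0.3, -0.2, -2.7]
width: 0.0469
grip_force: 19.9
F [ 0.4  -0.21 -2.96] [0.31 0.22 0.28]
```

```bash
python3 -m crank '{"steps":[[[0,0,-0.4],[0,0,0]],[[0,0,-0.4],[0,0,0]],[[0,0,-0.3],[0,0,0]],[[0,0,-0.2],[0,0,0]],[[0,0,-0.15],[0,0,0]],[[0,0,-0.15],[0,0,0]],[[0,0,0],[0,0,0]],[[0,0,0],[0,0,0]]]}'
python3 -m crank '{"steps":[[[0,0,0],[0,0,0]],[[0,0,0],[0,0,0]],[[0,0,0],[0,0,0]],[[0,0,0],[0,0,0]],[[0,0,0],[0,0,0]],[[0,0,0],[0,0,0]],[[0,0,0],[0,0,0]],[[0,0,0],[0,0,0]]]}' 87
python3 -m crank '{"steps":[[[0,0,0.5],[0,0,0]],[[0,0,0.8],[0,0,0]],[[0,0,0.9],[0,0,0]],[[0,0,0.9],[0,0,0]],[[0,0,0.7],[0,0,0]],[[0,0,0],[0,0,0]]]}'
python3 -m crank '{"steps":[[[-0.22,-0.62,0],[0,0,0]],[[-0.22,-0.62,0],[0,0,0]],[[-0.22,-0.62,0],[0,0,0]],[[-0.21,-0.63,0],[0,0,0]],[[0,0,0],[0,0,0]],[[0,0,0],[0,0,0]]]}'
python3 - <<'E'
from h import *
w=cams.camera("wrist"); P=cloud(w); c0=np.array([.5438,.3304]); y=-.336
A=np.array([[np.cos(y),np.sin(y)],[-np.sin(y),np.cos(y)]]); L=(P[...,:2]-c0)@A.T; z=P[...,2]
for y0 in (.066,0):
    g=(z>.1)&(z<.12)&(abs(L[...,1]-y0)<.03)&(abs(L[...,0])<.03); print(g.sum(),np.median(z[g]) if g.any() else 0,*( [L[g].min(0),L[g].max(0)] if g.any() else []))
E
```

```text
time: 9.83
ee_pos: [0.5655, 0.3928, 0.0477]
eef_rot: [0.816, 0.578, 0.0, 0.0]
ft_force: [0.4, 0.0, -2.2]
width: 0.0468
grip_force: 20.0
time: 10.5
ee_pos: [0.5653, 0.3927, 0.0476]
eef_rot: [0.816, 0.578, 0.0, 0.0]
ft_force: [-0.3, 0.9, 0.7]
width: 0.0854
grip_force: 0.0
time: 11.0
ee_pos: [0.5673, 0.3938, 0.1483]
eef_rot: [0.816, 0.578, 0.004, -0.0]
ft_force: [0.3, -0.0, 0.2]
width: 0.0868
grip_force: 0.0
time: 11.5
ee_pos: [0.5437, 0.3299, 0.1432]
eef_rot: [0.817, 0.577, 0.0, -0.0]
ft_force: [0.0, 0.3, -0.6]
width: 0.087
grip_force: 0.0
2298 0.10652156605518345 [-0.0166217   0.05141061] [0.01313528 0.08105132]
1814 0.10646644713968755 [-0.01479026 -0.01545272] [0.01502368 0.01412659]
```

Left bottle (about 0.30 kg) is back in its pocket, cap at 106.5 mm as before. Now the middle one.

```bash
python3 -m crank '{"steps":[[[0,0,-0.8],[0,0,0]],[[0,0,-0.8],[0,0,0]],[[0,0,-0.8],[0,0,0]],[[0,0,-0.8],[0,0,0]],[[0,0,-0.6],[0,0,0]],[[0,0,0],[0,0,0]],[[0,0,0],[0,0,0]]]}' 87
python3 -m crank '{"steps":[[[0,0,0],[0,0,0]],[[0,0,0],[0,0,0]],[[0,0,0],[0,0,0]],[[0,0,0],[0,0,0]],[[0,0,0],[0,0,0]],[[0,0,0],[0,0,0]],[[0,0,0],[0,0,0]],[[0,0,0],[0,0,0]],[[0,0,0],[0,0,0]],[[0,0,0],[0,0,0]]]}' 40 20
python3 -m crank '{"steps":[[[0,0,0.2],[0,0,0]],[[0,0,0.3],[0,0,0]],[[0,0,0.4],[0,0,0]],[[0,0,0.4],[0,0,0]],[[0,0,0.3],[0,0,0]],[[0,0,0],[0,0,0]],[[0,0,0],[0,0,0]],[[0,0,0],[0,0,0]],[[0,0,0],[0,0,0]]]}'; python3 fz.py
```

```text
time: 12.13
ee_pos: [0.5432, 0.3311, 0.0471]
eef_rot: [0.816, 0.578, -0.001, 0.0]
ft_force: [0.0, 0.1, 1.0]
width: 0.0867
grip_force: 0.0
time: 12.97
ee_pos: [0.5438, 0.3304, 0.0478]
eef_rot: [0.816, 0.578, 0.0, 0.0]
ft_force: [0.4, -0.2, 2.0]
width: 0.0472
grip_force: 19.9
time: 13.72
ee_pos: [0.5432, 0.3303, 0.087]
eef_rot: [0.816, 0.578, -0.0, 0.0]
ft_force: [0.5, -0.5, -2.2]
width: 0.0475
grip_force: 19.9
F [ 0.21  0.4  -1.82] [0.24 0.75 0.37]
```

```bash
python3 -m crank '{"steps":[[[0,0,-0.4],[0,0,0]],[[0,0,-0.4],[0,0,0]],[[0,0,-0.3],[0,0,0]],[[0,0,-0.2],[0,0,0]],[[0,0,-0.15],[0,0,0]],[[0,0,-0.15],[0,0,0]],[[0,0,0],[0,0,0]],[[0,0,0],[0,0,0]]]}'
python3 -m crank '{"steps":[[[0,0,0],[0,0,0]],[[0,0,0],[0,0,0]],[[0,0,0],[0,0,0]],[[0,0,0],[0,0,0]],[[0,0,0],[0,0,0]],[[0,0,0],[0,0,0]],[[0,0,0],[0,0,0]],[[0,0,0],[0,0,0]]]}' 87
python3 -m crank '{"steps":[[[0,0,0.5],[0,0,0]],[[0,0,0.8],[0,0,0]],[[0,0,0.9],[0,0,0]],[[0,0,0.9],[0,0,0]],[[0,0,0.7],[0,0,0]],[[0,0,0],[0,0,0]]]}'
python3 -m crank '{"steps":[[[-0.22,-0.62,0],[0,0,0]],[[-0.22,-0.62,0],[0,0,0]],[[-0.22,-0.62,0],[0,0,0]],[[-0.21,-0.63,0],[0,0,0]],[[0,0,0],[0,0,0]],[[0,0,0],[0,0,0]]]}'
python3 - <<'E'
from h import *
w=cams.camera("wrist"); P=cloud(w); c0=np.array([.5438,.3304]); y=-.336
A=np.array([[np.cos(y),np.sin(y)],[-np.sin(y),np.cos(y)]]); L=(P[...,:2]-c0)@A.T; z=P[...,2]
for y0 in (.066,0,-.066):
    g=(z>.1)&(z<.12)&(abs(L[...,1]-y0)<.03)&(abs(L[...,0])<.03); print(g.sum(),np.median(z[g]) if g.any() else 0,*( [L[g].min(0),L[g].max(0)] if g.any() else []))
E
```

```text
time: 14.68
ee_pos: [0.5438, 0.3305, 0.0476]
eef_rot: [0.816, 0.578, 0.0, 0.0]
ft_force: [0.3, 0.8, -1.8]
width: 0.0477
grip_force: 20.0
time: 15.35
ee_pos: [0.5436, 0.3305, 0.0476]
eef_rot: [0.816, 0.578, 0.0, 0.0]
ft_force: [-0.6, -0.5, 0.6]
width: 0.0856
grip_force: 0.0
time: 15.85
ee_pos: [0.5456, 0.3314, 0.1479]
eef_rot: [0.816, 0.578, 0.003, -0.0]
ft_force: [1.3, 0.8, -0.6]
width: 0.0869
grip_force: 0.0
time: 16.35
ee_pos: [0.5219, 0.2677, 0.1431]
eef_rot: [0.817, 0.577, 0.0, -0.0]
ft_force: [0.1, 0.8, 0.4]
width: 0.0869
grip_force: 0.0
1119 0.1064939463574007 [-0.01625774  0.05073827] [0.01276633 0.0623154 ]
2294 0.10657722655671628 [-0.01669117 -0.01611232] [0.01311492 0.01357374]
1828 0.10643983552337401 [-0.014985   -0.07973634] [ 0.01483258 -0.04978589]
```

Middle bottle (about 0.2 kg) is seated again. Now the right one.

```bash
python3 -m crank '{"steps":[[[0,0,-0.8],[0,0,0]],[[0,0,-0.8],[0,0,0]],[[0,0,-0.8],[0,0,0]],[[0,0,-0.8],[0,0,0]],[[0,0,-0.6],[0,0,0]],[[0,0,0],[0,0,0]],[[0,0,0],[0,0,0]]]}' 87
python3 -m crank '{"steps":[[[0,0,0],[0,0,0]],[[0,0,0],[0,0,0]],[[0,0,0],[0,0,0]],[[0,0,0],[0,0,0]],[[0,0,0],[0,0,0]],[[0,0,0],[0,0,0]],[[0,0,0],[0,0,0]],[[0,0,0],[0,0,0]],[[0,0,0],[0,0,0]],[[0,0,0],[0,0,0]]]}' 40 20
python3 -m crank '{"steps":[[[0,0,0.2],[0,0,0]],[[0,0,0.3],[0,0,0]],[[0,0,0.4],[0,0,0]],[[0,0,0.4],[0,0,0]],[[0,0,0.3],[0,0,0]],[[0,0,0],[0,0,0]],[[0,0,0],[0,0,0]],[[0,0,0],[0,0,0]],[[0,0,0],[0,0,0]]]}'; python3 fz.py
```

```text
time: 16.98
ee_pos: [0.5215, 0.2688, 0.0472]
eef_rot: [0.816, 0.578, -0.001, 0.0]
ft_force: [0.1, 0.6, 0.2]
width: 0.0872
grip_force: 0.0
time: 17.82
ee_pos: [0.5222, 0.2681, 0.0478]
eef_rot: [0.816, 0.578, 0.0, 0.0]
ft_force: [1.7, 0.1, 1.2]
width: 0.0463
grip_force: 19.9
time: 18.57
ee_pos: [0.5214, 0.268, 0.087]
eef_rot: [0.816, 0.578, -0.0, -0.0]
ft_force: [0.1, 0.5, -5.1]
width: 0.0468
grip_force: 19.9
F [-0.13  0.24 -4.92] [0.71 0.62 0.13]
```

Weights are left 3.0 N, middle 1.8 N and right 4.9 N, so the right one is heaviest. I'll keep it and raise it.

```bash
python3 -m crank '{"steps":[[[0,0,0.3],[0,0,0]],[[0,0,0.6],[0,0,0]],[[0,0,0.7],[0,0,0]],[[0,0,0.7],[0,0,0]],[[0,0,0.7],[0,0,0]],[[0,0,0.7],[0,0,0]],[[0,0,0.6],[0,0,0]],[[0,0,0.4],[0,0,0]],[[0,0,0.2],[0,0,0]],[[0,0,0.1],[0,0,0]]]}' 40 30
python3 -m crank '{"steps":[[[0,0,0],[0,0,0]],[[0,0,0],[0,0,0]],[[0,0,0],[0,0,0]],[[0,0,0],[0,0,0]],[[0,0,0],[0,0,0]],[[0,0,0],[0,0,0]],[[0,0,0],[0,0,0]],[[0,0,0],[0,0,0]]]}'; python3 fz.py
python3 - <<'E'
from h import *
w=cams.camera("wrist"); s=cams.camera("scene"); P=cloud(w); c0=np.array([.5438,.3304]); y=-.336
A=np.array([[np.cos(y),np.sin(y)],[-np.sin(y),np.cos(y)]]); L=(P[...,:2]-c0)@A.T; z=P[...,2]
for y0 in (.066,0):
    g=(z>.1)&(z<.12)&(abs(L[...,1]-y0)<.03)&(abs(L[...,0])<.03); print(g.sum(),np.median(z[g]) if g.any() else 0,*( [L[g].min(0),L[g].max(0)] if g.any() else []))
cv2.imwrite("pics/s3.png",cv2.resize(s["pixels"][130:300,150:400],None,fx=3,fy=3))
E
```

```text
time: 19.7
ee_pos: [0.522, 0.2683, 0.2133]
eef_rot: [0.816, 0.578, 0.0, -0.0]
ft_force: [-0.2, -0.2, -5.0]
width: 0.0466
grip_force: 29.8
time: 20.37
ee_pos: [0.5218, 0.2682, 0.2125]
eef_rot: [0.816, 0.578, -0.0, 0.0]
ft_force: [-0.1, -0.3, -4.8]
width: 0.0464
grip_force: 29.8
F [-0.2  -0.04 -4.88] [0.19 0.15 0.25]
1589 0.10664087595217597 [-0.01670085  0.05078901] [0.01308996 0.07783563]
1292 0.10657834765902416 [-0.01668689 -0.01575389] [0.01260478 0.01349729]
```

View pics/s3.png

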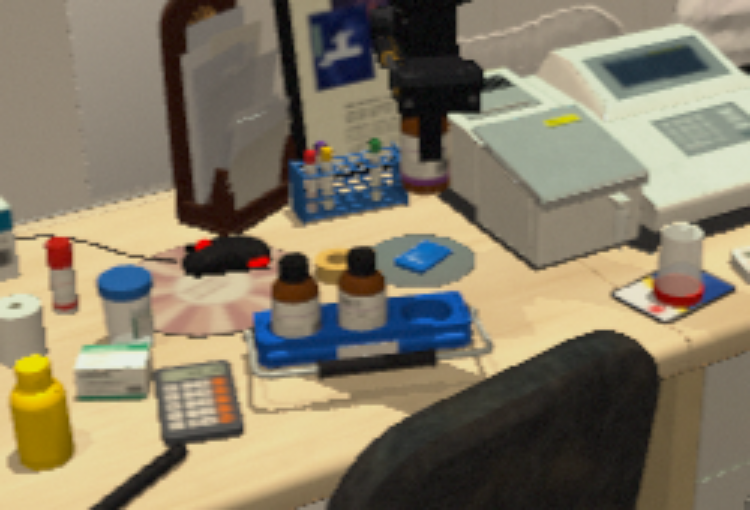

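The third bottle is held upright at about (425,165), with its base about 172 mm up. The other two stand in their pockets at (295,300) and (362,290), and the handle is down at (375,362).

```bash
python3 -c "
from bench import ticket
print(ticket.close_job())"
```

```text
the job is handed in; nothing more can be done
None
```

I handed in the job, but the judging returned no verdict. The handle is folded down, each bottle was lifted and weighed from left to right (about 3.0, 1.8 and 4.9 N), the heaviest (right) is held upright with its base about 17 cm up, and the other two are back in their pockets.

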